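# Steady the load-cell hook and hang the check weight

### The job

The hook under the load cell of the small stand is swinging. Stop its swing with a gentle touch, then hang the check weight on it by the weight's wire bail, and leave the weight hanging there freely and quietly. Do not bump the multimeter, the tin or the bottle out of their places.

Things in the scene. Friction and masses are not known exactly. Their poses are not given: they have to be found in the camera images.
- hook (a joint): Swing angle (rad) of the dark steel J-hook about its pivot; 0 = hanging straight down at rest, positive = lower end swung to the stand's -x (open, robot) side. Starts swinging freely 0.2 to 0.4 rad each way, about 1.4 swings a second, and goes on for a minute. Light, 0.12 kg: a fingertip held in its way stops it in a few knocks.
- pivot (a point): Hook's pivot pin, fixed 330 mm above the bench. Its frame is the stand's: x from the hook back to the post, y along the pin, z up; the hook swings in the x-z plane. Post 40 mm square, 140 mm behind the pivot; base plate begins 40 mm behind. Above the pivot: clevis and load cell (28 mm along x) and the stand's arm, 377 to 409 mm over the bench, whose end is 15 mm in front of the pivot.
- hook_seat (a point): Point on the hook, 136.5 mm under the pivot at rest, where the middle of the bail wire lies when hung. Offsets in the stand's axes at rest: hook of 10 mm round bar in the x-z plane; shank at x +20 mm, bowl below (lowest surface 13.5 mm under the seat), upturned tip on the -x side; the opening between is 30 mm wide. The hook's front at seat height is at x -25 mm.
- hook_tip (a point): Centre of the 13 mm ball on the upturned tip of the hook (moves with it); at rest 25.5 mm in front of the seat (stand's -x) and 33.5 mm above it. The bail wire must pass over this ball, then down between it and the shank.
- weight_bail (a point): Middle of the top of the check weight's wire bail (7 mm wire), 121.5 mm above its underside. The bail stands across the weight's y axis: 16 mm straight at the top, then sloping to legs 84 mm apart. Its z is the weight's up. The weight (about 0.2 kg) is a steel slab 90 x 100 x 14 mm with a tongue to a black grip; it hangs about level by the bail's middle.
- weight_grip (a point): Centre of the upright black grip of the check weight: 22 mm (x) x 18 mm (y) x 64 mm high, its centre 40 mm above the weight's underside, its top 72 mm above it. It stands 105 mm from the bail along the weight's -x; grip it from above with the fingers closing along the weight's y. The weight stands on the bench, on the left or on the right.
- multimeter_mid (a point): Orange multimeter lying on the bench, 142 x 68 x 38 mm, on the side where the weight is not; its centre. To be left where it is.
- cot_tin_mid (a point): Small white round tin, 68 mm across, 34 mm high; its centre. To be left where it is.
- ipa_bottle_mid (a point): White bottle with red collar, 62 mm across, 133 mm high; its centre. To be left where it is. Fixed around the work: a stack of black trays about 0.3 m high at x over 0.62, y -0.33 to -0.08; a boxy tester at x over 0.58, y over 0.28; a low clamp jig at x 0.28 to 0.42, y -0.2 to 0.12. Draw the weight in toward the robot when carrying it past them.

How it is judged:
By the outcome, as a careful person would: the job done as asked, in the order asked, and still so for the second after the job is handed in, with the robot touching nothing.
It also fails if it takes over 72 s, if anything falls off the work surface, if the arm or the gripper's body presses on something with over 40 N, if the wrist force passes 120 N, or if a joint passes its speed limit or range.

### The arm

A 6-joint arm with a two-finger parallel gripper is mounted at the origin on a cart in front of the work surface, level with it; the furniture and walls round the work are solid. World frame = base frame: x ahead of the robot, y to its left, z up, the work surface at z = 0. Lengths are in m, angles in rad, forces in N, time in s.
With the tool pointing down it reaches from about 0.425 to 0.95 m from the base axis. Payload 3.5 kg.
Tool frame: the origin (TCP) lies midway between the tips of the shut fingers; the grasp point (between the pads) lies 19 mm behind it; z points along the fingers, y is the line along which they close (so a half turn about z gives the same grasp; the last joint's range is limited). The gripper opens to 85 mm and grips with 20 to 120 N. Pads are 22 mm wide; open, the fingers measure 114 mm over their backs; the gripper's body (76 mm by 85 mm) begins 54 mm behind the grasp point. The pads swing forward as they close: fully open they stand 13 mm farther back than shut.
Start: joints at [1.117, 0.286, 1.577, -0, 1.279, -0.15], TCP at [0.202, 0.644, 0.231] pointing down, gripper open.
Joint ranges: [-2.77, 2.77], [-0.9, 2.22], [0.21, 2.48], [-1.53, 4.67], [0.24, 2.81], [-2.84, 2.84]. Speed limits (rad/s): [2.79, 2.79, 3.14, 3.14, 3.14, 3.14].

### API

Orientations are given as a unit quaternion [x, y, z, w].
In Python, from plant import ctrl gives the robot as it stands.
- The arm moves only by the tool arm_command, never from a script. Its argument "steps" is one flat list of numbers, 5 for each row, row after row: the opening in per cent of the stroke, from 0 (shut) to 100 (fully open), then the shift along the tool's x, y, z each as a share of 25 mm, from -1 to 1, then the turn about the tool's z as a share of 0.1 rad, from -1 to 1. In form: [grip, tx, ty, tz, spin, grip, tx, ty, tz, spin, ...]. A call has 1 to 8 rows; each row shifts and turns the commanded pose from where the row before left it, along the tool's axes as they then stand; what a row does not reach is not made up. A row lasts 1/12 s, in which the tool goes at most 41.7 mm and 7.16 degrees, less where a joint would pass 70% of its speed; a pose out of reach is approached as far as the arm can. A call with a number of a shift or a turn outside -1 to 1 is refused whole. A call with a gripper value outside its range is refused whole. The fingers move at their own pace and stop on an object; "squeeze" is the grip in N (left out, the last holds). Time passes only in rows, so rows that do not move let the fingers close. It gives the time, the measured TCP pose, the force, the opening and the grip force at its end, in the units of the state.
- ctrl.get_state(): the state, without advancing time (a new reading comes with each control period).
- ctrl.read_camera(name): name is "scene" or "side" or "wrist"; returns the picture (480x640x3 uint8, red, green, blue); there is no depth.
- ctrl.camera_model(name): a dict with "intrinsics" (3x3 intrinsics, pixels), "rvec" (rotation vector, rad) and "tvec" (3), from world to camera coordinates, as OpenCV has them. Camera axes: x right, y down, z forward; pixel columns grow to the right and rows downward; lengths in m; the calibration is good to about 2 mm. A picture is of the moment at which its call begins: read the wrist's pose just before it. camera_model takes no time and is no camera call; for the wrist camera it gives the pose at the moment of the call.
- ctrl.sign_off(): hands the job in; it is judged then, once.
The state is a dict: "time": time; "qpos": joint angles; "dq": joint speeds; "joint_efforts": joint torques, N m; "eef_pos": TCP position; "tcp_rot": TCP orientation; "contact_force": force on the tool from outside, world axes, zero at the start; "wrist_torque": the same for the moment, N m; "opening": opening from 0.0 (shut) to 1.0 (fully open); "finger_force": force on a finger pad.
Only numpy, scipy, OpenCV 4.12 (cv2) and the standard library are available. Lean on these libraries where they do the work, as an engineer would, in place of code of your own. Each camera call takes 0.05 s, during which the arm holds its last target. There are 200 camera calls.

## Working session

There is one attempt and no reset: what is moved stays moved. The work goes in short steps, Python scripts to look and compute and a tool call to move; the robot and the scene stay as the last step left them, time stands still between calls to the robot, and variables do not carry over. Pictures are saved under pics/ and viewed, at most 10 in all, crops included, and the job is handed in when it is done.

Besides the shell and the picture viewer there is one more tool, called after ">>>" as name(argument=value, ...) on one line, values as JSON. arm_command: Moves the arm, as the interface text tells. Its arguments: {"type":"object","properties":{"steps":{"type":"array","items":{"type":"number"}},"squeeze":{"type":"number"}},"required":["steps"]}

```bash
mkdir -p pics; ls; python3 - <<'E'
from plant import ctrl
import cv2,numpy as np
s=ctrl.get_state(); print({k:np.round(v,3).tolist() for k,v in s.items()})
for n in ("scene","side","wrist"):
    cv2.imwrite(f"pics/{n}0.png",ctrl.read_camera(n)[:,:,::-1])
    m=ctrl.camera_model(n); R=cv2.Rodrigues(np.array(m["rvec"],float))[0]; print(n,np.round(m["intrinsics"],1).tolist(),np.round(-R.T@np.ravel(m["tvec"]),3),np.round(R[2],2))
E
```

```text
pics
{'time': 0.0, 'qpos': [1.117, 0.287, 1.578, 0.0, 1.279, -0.15], 'dq': [0.001, 0.0, -0.001, 0.001, 0.001, -0.0], 'joint_efforts': [0.001, -40.6, -29.262, -0.0, 0.006, -0.0], 'eef_pos': [0.202, 0.643, 0.23], 'tcp_rot': [0.151, 0.988, -0.001, -0.0], 'contact_force': [-0.477, 0.022, 0.375], 'wrist_torque': [-0.022, 0.029, 0.011], 'finger_force': 0.0, 'opening': 0.999}
scene [[564.2, 0.0, 318.9], [0.0, 564.2, 233.3], [0.0, 0.0, 1.0]] [-0.698 -0.946  0.931] [ 0.73  0.53 -0.43]
side [[538.7, 0.0, 325.9], [0.0, 538.7, 238.2], [0.0, 0.0, 1.0]] [ 0.204 -1.241  0.877] [ 0.2   0.85 -0.49]
wrist [[335.5, 0.0, 317.5], [0.0, 335.5, 245.6], [0.0, 0.0, 1.0]] [0.127 0.668 0.371] [ 0.29 -0.09 -0.95]
```

View pics/scene0.png

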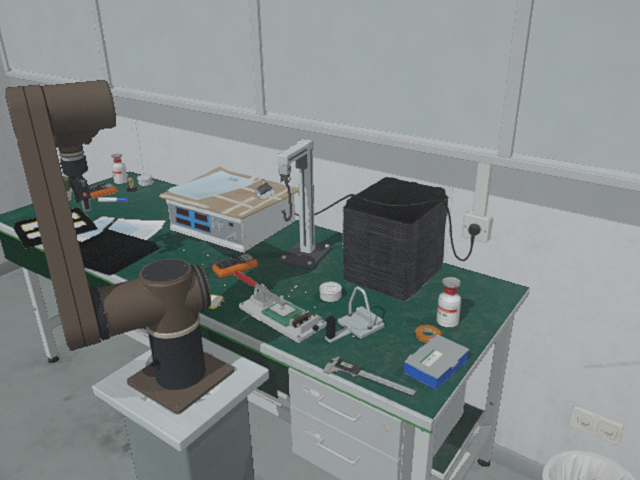

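View pics/side0.png

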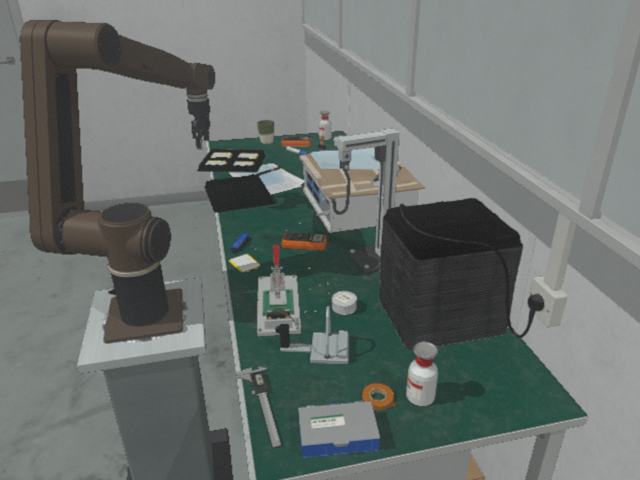

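Scene view: the stand's arm end is at about (290,155) with the hook at (288,190–215), and the weight's grip is at (331,328) with its bail top near (357,290). Side view: arm end (345,148), hook (345,160–212), grip (283,335), bail top (328,308). The weight is on the robot's right, the multimeter on the left. I'll zoom in on both in one composite.

```bash
python3 - <<'E'
import cv2,numpy as np
a=cv2.imread("pics/scene0.png");b=cv2.imread("pics/side0.png")
def c(i,x,y,w=100,h=75): return cv2.resize(i[y:y+h,x:x+w],(400,300),interpolation=cv2.INTER_CUBIC)
# scale 4 ; origins
p=np.vstack([np.hstack([c(a,255,135,120,90) if 0 else c(a,260,135),c(b,320,125)]),np.hstack([c(a,310,275),c(b,265,295)])])
cv2.imwrite("pics/comp.png",p)
E
```

```text
(no output)
```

View pics/comp.png

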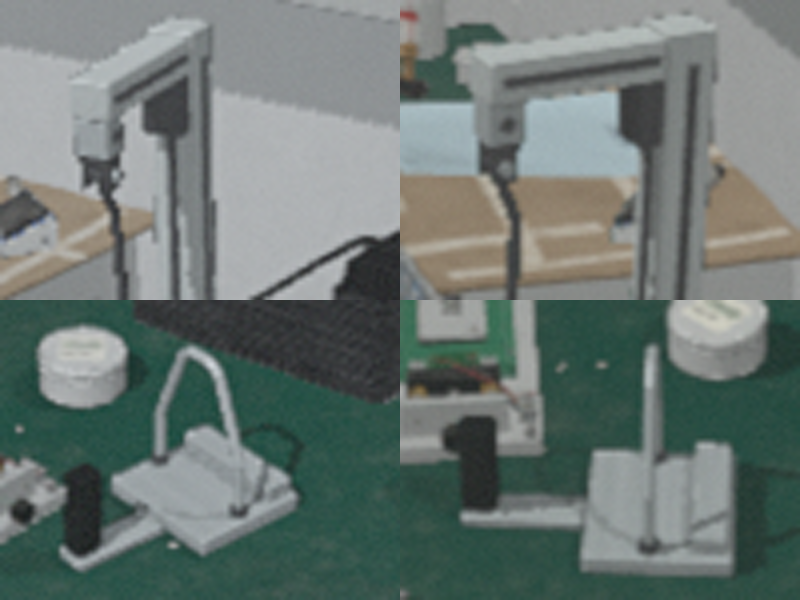

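Composite (4×; tiles scene/side, hook above, weight below): pin end at (117,178) scene and (507,168) side. Bail top at (200,355) scene and (652,352) side. Grip top at (83,472) scene and (478,423) side. Next I triangulate these.

```bash
cat > h.py <<'E'
from plant import ctrl
import cv2,numpy as np
from scipy.spatial.transform import Rotation as Ro
def cam(n):
    m=ctrl.camera_model(n); K=np.array(m["intrinsics"],float); R=cv2.Rodrigues(np.array(m["rvec"],float))[0]; t=np.ravel(m["tvec"]).astype(float)
    return K,R,t
def ray(c,p):
    K,R,t=c; d=R.T@np.linalg.solve(K,[p[0],p[1],1]); return -R.T@t,d/np.linalg.norm(d)
def plane(c,p,z):
    o,d=ray(c,p); return o+d*(z-o[2])/d[2]
def tri(c1,p1,c2,p2):
    P=[c[0]@np.c_[c[1],c[2]] for c in (c1,c2)]
    X=cv2.triangulatePoints(P[0],P[1],np.array(p1,float).reshape(2,1),np.array(p2,float).reshape(2,1)).ravel(); X=X[:3]/X[3]
    e=[np.round(proj(c,X)-p,1) for c,p in((c1,p1),(c2,p2))]; return X,e
def proj(c,X):
    K,R,t=c; q=K@(R@np.asarray(X)+t); return q[:2]/q[2]
E
python3 - <<'E'
from h import *
np.set_printoptions(precision=4,suppress=True)
a,b=cam("scene"),cam("side")
S=lambda x,y:(260+x/4,135+y/4); D=lambda x,y:(320+(x-400)/4,125+y/4)
W=lambda x,y:(310+x/4,275+(y-300)/4); V=lambda x,y:(265+(x-400)/4,295+(y-300)/4)
print("pin",tri(a,S(117,178),b,D(507,168)))
print("bail",tri(a,W(200,355),b,V(652,352)))
print("griptop",tri(a,W(83,472),b,V(478,423)))
print("foot near",tri(a,W(238,512),b,V(648,548)),"far",tri(a,W(160,460),b,V(658,457)))
for p in((72,82),(110,92),(185,20),(210,24)):print("armtop scene",plane(a,S(*p),.409))
for p in((458,48),(475,68),(690,18),(716,22)):print("armtop side",plane(b,D(*p),.409))
print("griptop plane",plane(a,W(83,472),.072),plane(b,V(478,423),.072))
E
```

```text
pin (array([0.58  , 0.0961, 0.3274]), [array([-0. , -0.2]), array([-0. ,  0.2])])
bail (array([ 0.4427, -0.2514,  0.1227]), [array([-0.1, -0.4]), array([-0. ,  0.5])])
griptop (array([ 0.3428, -0.2232,  0.0698]), [array([0.1, 0.2]), array([ 0. , -0.2])])
foot near (array([ 0.4301, -0.2933,  0.0148]), [array([0.1, 0.2]), array([ 0. , -0.3])]) far (array([ 0.456 , -0.2121,  0.013 ]), [array([0. , 0.1]), array([ 0. , -0.1])])
armtop scene [0.5509 0.1124 0.409 ]
armtop scene [0.5479 0.0735 0.409 ]
armtop scene [0.7293 0.1401 0.409 ]
armtop scene [0.7313 0.1162 0.409 ]
armtop side [0.5502 0.1168 0.409 ]
armtop side [0.551  0.0746 0.409 ]
armtop side [0.7236 0.1409 0.409 ]
armtop side [0.7381 0.1281 0.409 ]
griptop plane [ 0.3407 -0.2244  0.072 ] [ 0.3422 -0.2269  0.072 ]
```

```bash
python3 - <<'E'
from h import *
np.set_printoptions(precision=4,suppress=True)
a,b=cam("scene"),cam("side")
S=lambda x,y:(260+x/4,135+y/4); D=lambda x,y:(320+(x-400)/4,125+y/4)
def vx(p,q):
    o,d=ray(a,p);r,e=ray(b,q)
    k=np.linalg.solve(np.c_[d[:2],-e[:2]],(r-o)[:2]); return o+d*k[0],(r+e*k[1])[2]
print("post",vx(S(185,230),D(672,230)))
print("clevis",vx(S(100,165),D(498,160)))
print("cell",vx(S(98,135),D(502,125)))
# hook in pictures: dark mask profile by row
A=cv2.imread("pics/scene0.png");B=cv2.imread("pics/side0.png")
for I,x0,x1,y0,y1 in((A,275,305,182,225),(B,325,362,168,218)):
    g=cv2.cvtColor(I,cv2.COLOR_BGR2GRAY)[y0:y1,x0:x1]
    print([(y0+i,(np.where(r<95)[0]+x0).tolist()) for i,r in enumerate(g) if i%4==0])
E
```

```text
post (array([0.7174, 0.1361, 0.23  ]), np.float64(0.25125847979886196))
clevis (array([0.5775, 0.1104, 0.3354]), np.float64(0.32862531010192475))
cell (array([0.581 , 0.1141, 0.3581]), np.float64(0.35251923331061186))
[(182, [285, 286, 287, 303]), (186, [287, 288, 303]), (190, [288, 289, 303]), (194, [289, 290, 303, 304]), (198, [289, 290, 303, 304]), (202, [289, 290, 303, 304]), (206, [290, 291, 303, 304]), (210, [283, 284, 290, 291, 304]), (214, [284, 285, 290, 291, 295, 296, 297, 304]), (218, [284, 285, 286, 287, 288, 289, 290, 304]), (222, [293, 294, 295, 296, 297, 298, 304])]
[(168, [342, 343, 344]), (172, [345, 346]), (176, [347, 348]), (180, [348, 349]), (184, [348, 349]), (188, [347, 348, 349]), (192, [347, 348, 349]), (196, [346, 347, 348, 349]), (200, [326, 327, 332, 333, 334, 346, 347, 348]), (204, [333, 334, 335, 346, 347, 348]), (208, [333, 334, 335, 345, 346, 347]), (212, [335, 336, 337, 338, 339, 340, 341, 342, 343, 344]), (216, [])]
```

>>> arm_command(steps=[100,-0.63,-0.74,0,0,100,-0.63,-0.74,0,0,100,-0.63,-0.74,0,0,100,-0.63,-0.74,0,0,100,-0.63,-0.74,0,0,100,-0.63,-0.74,0,0,100,-0.63,-0.74,0,0,100,-0.63,-0.74,0,0], squeeze=30)

```text
time: 0.82
eef_pos: [0.2779, 0.4639, 0.2309]
tcp_rot: [0.151, 0.989, -0.0, -0.0]
contact_force: [1.0, 0.8, -0.7]
opening: 1.003
finger_force: 0.0
```

>>> arm_command(steps=[100,-0.63,-0.74,0,0,100,-0.63,-0.74,0,0,100,-0.63,-0.74,0,0,100,-0.63,-0.74,0,0,100,-0.63,-0.74,0,0,100,-0.63,-0.74,0,0,100,-0.63,-0.74,0,0,100,-0.63,-0.74,0,0])

```text
time: 1.48
eef_pos: [0.3538, 0.2851, 0.2311]
tcp_rot: [0.151, 0.989, -0.0, -0.0]
contact_force: [0.4, 1.3, 1.3]
opening: 1.002
finger_force: 0.0
```

>>> arm_command(steps=[100,-0.63,-0.74,0,0,100,-0.63,-0.74,0,0,100,-0.63,-0.74,0,0,100,-0.63,-0.74,0,0,100,-0.63,-0.74,0,0,100,-0.63,-0.74,0,0,100,-0.63,-0.74,0,0,100,-0.63,-0.74,0,0])

```text
time: 2.15
eef_pos: [0.4298, 0.1062, 0.2311]
tcp_rot: [0.151, 0.988, 0.0, -0.0]
contact_force: [-0.1, 0.8, -0.0]
opening: 1.0
finger_force: 0.0
```

>>> arm_command(steps=[100,-0.3,-0.4,0.2,1,100,0,0,0.2,1,100,0,0,0.2,1,100,0,0,0.2,1,100,0,0,0.2,1,100,0,0,0.2,1,100,0,0,0.2,1,100,0,0,0.2,1])

```text
time: 2.82
eef_pos: [0.4336, 0.0955, 0.1908]
tcp_rot: [0.526, 0.85, -0.0, -0.0]
contact_force: [0.2, -0.7, 0.6]
opening: 1.001
finger_force: 0.0
```

>>> arm_command(steps=[100,0,0,0.2,1,100,0,0,0.2,1,100,0,0,0,0.9,100,0,0,0,0,100,0,0,0,0])

```text
time: 3.23
eef_pos: [0.4338, 0.0956, 0.1812]
tcp_rot: [0.641, 0.768, -0.0, -0.0]
contact_force: [0.9, -0.1, -0.2]
opening: 0.997
finger_force: 0.0
```

>>> arm_command(steps=[100,-0.46,0.4,0,0,100,0,0.3,0,0,100,0,0.3,0,0,100,0,0.3,0,0,100,0,0.2,0,0,100,0,0,0,0,100,0,0,0,0,100,0,0,0,0])

```text
time: 3.9
eef_pos: [0.4726, 0.091, 0.1811]
tcp_rot: [0.642, 0.767, -0.0, -0.0]
contact_force: [-0.1, -0.1, 0.8]
opening: 0.998
finger_force: 0.0
```

```bash
cat >> h.py <<'E'
P0=np.array([.578,.110]); U=np.array([np.cos(.18),np.sin(.18)]); Vv=np.array([-U[1],U[0]])
def sl(p): d=np.asarray(p)[:2]-P0; return np.round([d@U,d@Vv],4)
E
python3 - <<'E'
from h import *
A=ctrl.read_camera("scene")[:,:,::-1];B=ctrl.read_camera("side")[:,:,::-1]
s=ctrl.get_state();print(s["time"],sl(s["eef_pos"]),s["eef_pos"])
cv2.imwrite("pics/scene1.png",A);cv2.imwrite("pics/side1.png",B)
c=lambda i,x,y:cv2.resize(i[y:y+120,x:x+80],(400,600),interpolation=cv2.INTER_CUBIC)
cv2.imwrite("pics/comp1.png",np.hstack([c(A,245,140),c(B,300,130)]))
E
```

```text
4.0 [-1.072e-01  1.000e-04] [0.47253487 0.09091053 0.18117956]
```

View pics/comp1.png

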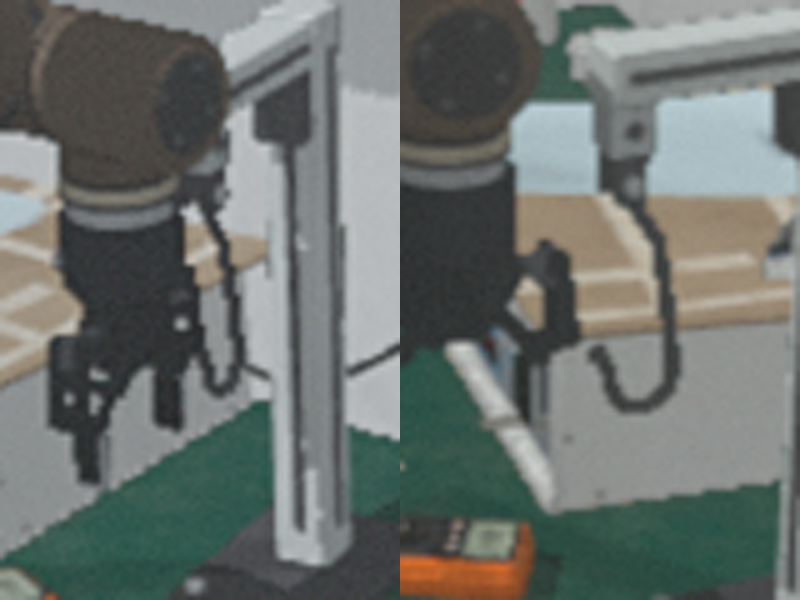

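The gripper is in front of the hook. In the side tile (right, 5×) the ball is at (598,352), the bowl bottom at (635,405) and the front finger near (565,300). The wrist housing still clears the stand's arm end. I'll compare these with projections.

```bash
python3 - <<'E'
from h import *
np.set_printoptions(precision=1,suppress=True)
a,b=cam("scene"),cam("side")
def X(s,z,l=0): return np.r_[P0+U*s+Vv*l,z]
for n,p in dict(pivot=X(0,.33),ball=X(-.0255,.227),bowl=X(0,.185),shank=X(.02,.22),tipfront=X(-.05,.194),tipback=X(-.164,.194),armend=X(-.015,.393)).items():
    print(n,(proj(a,p)-(245,140))*5,(proj(b,p)-(300,130))*5+(400,0))
E
```

```text
pivot [201.4 189.3] [623.7 172.9]
ball [188.3 356.7] [580.6 350. ]
bowl [210.  402.2] [620.1 408.3]
shank [222.8 340.9] [652.4 347.4]
tipfront [171.6 419.2] [541.2 409.9]
tipback [ 78.3 492.5] [353.9 447. ]
armend [185.6  99.1] [600.2  67.2]
```

>>> arm_command(steps=[100,0,0.1,0,0,100,0,0.1,0,0,100,0,0.1,0,0,100,0,0.1,0,0,100,0,0.1,0,0,100,0,0.1,0,0,100,0,0.1,0,0,100,0,0,0,0])

```text
time: 4.67
eef_pos: [0.4906, 0.094, 0.1814]
tcp_rot: [0.642, 0.767, 0.0, 0.0]
contact_force: [-0.1, 0.6, -0.2]
opening: 0.998
finger_force: 0.0
```

```bash
cat >> h.py <<'E'
def bowl(n=1):
    out=[]
    for i in range(n):
        t=ctrl.get_state(); g=cv2.cvtColor(ctrl.read_camera("side"),cv2.COLOR_RGB2GRAY)
        m=(g[204:216,327:370]<95); y,x=np.nonzero(m); out.append((round(t["time"],2),round(x.mean()+327,2),round(y.mean()+204,2),len(x),np.round(t["contact_force"],1).tolist()))
    return out
E
python3 - <<'E'
from h import *
for o in bowl(10):print(*o)
print(sl(ctrl.get_state()["eef_pos"]))
E
```

```text
4.67 339.06 208.08 98 [-0.1, 0.6, -0.2]
4.72 339.63 208.16 100 [-0.1, 0.4, 0.2]
4.77 339.83 208.14 98 [-0.2, -0.2, -0.1]
4.82 339.47 208.08 99 [-0.4, -0.2, 0.5]
4.87 338.99 208.16 97 [0.4, -0.3, 0.1]
4.92 338.17 207.98 103 [-0.3, 1.1, 0.1]
4.97 338.49 208.19 97 [-0.1, -1.6, -0.3]
5.02 338.54 208.1 96 [0.6, 0.7, -0.4]
5.07 338.97 208.13 98 [-1.3, -0.9, -0.9]
5.12 338.97 208.13 98 [0.2, -0.6, -0.3]
[-0.0894 -0.0001]
```

>>> arm_command(steps=[100,0,0.06,0,0,100,0,0.06,0,0,100,0,0,0,0,100,0,0,0,0,100,0,0,0,0,100,0,0,0,0,100,0,0,0,0,100,0,0,0,0])

```text
time: 5.83
eef_pos: [0.493, 0.0945, 0.1813]
tcp_rot: [0.642, 0.767, -0.0, -0.0]
contact_force: [0.9, -0.3, -0.1]
opening: 1.001
finger_force: 0.0
```

>>> arm_command(steps=[100,0,0,0,0,100,0,0,0,0,100,0,0,0,0,100,0,0,0,0,100,0,0,0,0,100,0,0,0,0,100,0,0,0,0,100,0,0,0,0])

```text
time: 6.5
eef_pos: [0.493, 0.0945, 0.1813]
tcp_rot: [0.642, 0.767, 0.0, 0.0]
contact_force: [-0.2, 0.4, 0.9]
opening: 0.999
finger_force: 0.0
```

```bash
python3 - <<'E'
from h import *
for o in bowl(8):print(*o[:4])
print(sl(ctrl.get_state()["eef_pos"]))
B=ctrl.read_camera("side")[:,:,::-1]; cv2.imwrite("pics/side2.png",B)
E
```

```text
6.5 339.14 208.03 103
6.55 339.18 208.01 102
6.6 339.18 208.01 102
6.65 339.24 208.02 102
6.7 339.28 208.0 101
6.75 339.18 208.01 102
6.8 339.18 208.01 102
6.85 339.28 208.0 101
[-0.0864 -0.0001]
```

>>> arm_command(steps=[100,0,-0.04,0,0,100,0,-0.04,0,0,100,0,-0.06,0,0,100,0,-0.1,0,0,100,0,-0.2,0,0,100,0,-0.4,0,0,100,0,-0.6,0,0,100,0,-0.4,0,0])

```text
time: 7.62
eef_pos: [0.4461, 0.0862, 0.181]
tcp_rot: [0.642, 0.767, -0.0, -0.0]
contact_force: [0.2, 0.6, -0.0]
opening: 0.996
finger_force: 0.0
```

```bash
python3 - <<'E'
from h import *
for o in bowl(10):print(*o[:4])
print(sl(ctrl.get_state()["eef_pos"]))
B=ctrl.read_camera("side")[:,:,::-1];A=ctrl.read_camera("scene")[:,:,::-1]; cv2.imwrite("pics/side3.png",B); cv2.imwrite("pics/scene3.png",A)
c=lambda i,x,y:cv2.resize(i[y:y+120,x:x+80],(400,600),interpolation=cv2.INTER_CUBIC)
cv2.imwrite("pics/comp3.png",np.hstack([c(A,245,140),c(B,300,130)]))
E
```

```text
7.62 343.25 208.59 59
7.67 343.64 208.66 59
7.72 343.79 208.69 58
7.77 343.79 208.69 58
7.82 343.64 208.66 59
7.87 343.25 208.59 59
7.92 342.95 208.6 58
7.97 342.53 208.71 58
8.02 342.59 208.98 61
8.07 342.66 209.03 64
[-0.132 -0.   ]
```

View pics/comp3.png

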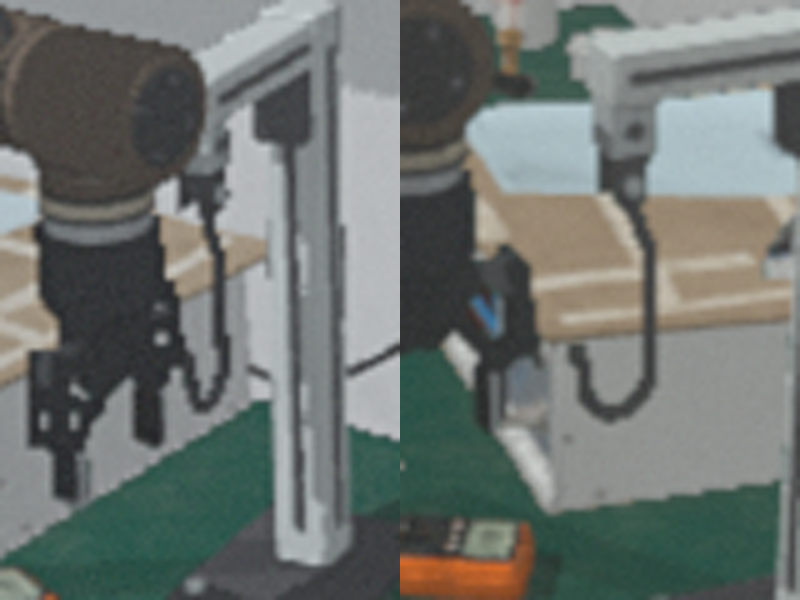

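Hook near rest: in the side tile the ball is at (578,353), bowl bottom (615,412) and shank x≈650, all within about 2 mm of prediction, with a residual swing of about ±2 mm. Next I check the jig's knob and lever near the grip.

```bash
python3 - <<'E'
from h import *
np.set_printoptions(precision=4,suppress=True)
a,b=cam("scene"),cam("side")
W=lambda x,y:(310+x/4,275+(y-300)/4); V=lambda x,y:(265+(x-400)/4,295+(y-300)/4)
X,e=tri(a,(286,220.4),b,(342.6,211.6));print("bowl",X,sl(X),e)
X,e=tri(a,(289.4,208),b,(350,198));print("shank?",X,sl(X),e)
A=cv2.imread("pics/scene0.png");B=cv2.imread("pics/side0.png")
for n,I,x0,x1,y0,y1 in(("scene",A,225,275,255,310),("side",B,255,300,235,300)):
    q=I[y0:y1,x0:x1].astype(int); y,x=np.nonzero((q[...,2]>110)&(q[...,1]<70)&(q[...,0]<80)); 
    i=y.argmin(); print(n,"red top",x[i]+x0,y[i]+y0,"bot",x[y.argmax()]+x0,y.max()+y0)
for n,p,z in(("knob",(22,512),.03),("jig corner",(65,490),.02)): print(n,plane(a,W(*p),z))
for n,p,z in(("knob",(455,437),.03),("jig corner",(540,435),.02),("corner bottom",(540,455),0)): print(n,plane(b,V(*p),z))
# silhouettes of grip
for n,I,x0,x1,y0,y1 in(("scene",A,322,340,312,342),("side",B,277,293,322,352)):
    g=I[y0:y1,x0:x1].max(2); print(n,[(y0+i,x0+np.where(r<60)[0].min(),x0+np.where(r<60)[0].max()) for i,r in enumerate(g) if (r<60).any()][::3])
E
```

```text
bowl [0.5739 0.1106 0.186 ] [-0.0039  0.0014] [array([0. , 0.2]), array([ 0. , -0.2])]
shank? [0.5959 0.1131 0.2231] [ 0.0182 -0.0001] [array([-0.1, -0.5]), array([-0.1,  0.6])]
scene red top 241 263 bot 253 286
side red top 274 245 bot 276 264
knob [ 0.3282 -0.1822  0.03  ]
jig corner [ 0.3781 -0.183   0.02  ]
knob [ 0.3333 -0.1842  0.03  ]
jig corner [ 0.387  -0.1824  0.02  ]
corner bottom [ 0.3874 -0.1773  0.    ]
scene [(316, np.int64(330), np.int64(332)), (319, np.int64(326), np.int64(334)), (322, np.int64(327), np.int64(335)), (325, np.int64(327), np.int64(334)), (328, np.int64(326), np.int64(335)), (331, np.int64(326), np.int64(334)), (334, np.int64(326), np.int64(334)), (337, np.int64(328), np.int64(332))]
side [(324, np.int64(282), np.int64(286)), (327, np.int64(279), np.int64(288)), (330, np.int64(277), np.int64(288)), (333, np.int64(280), np.int64(288)), (336, np.int64(280), np.int64(289)), (339, np.int64(280), np.int64(289)), (342, np.int64(280), np.int64(289)), (345, np.int64(281), np.int64(288))]
```

>>> arm_command(steps=[100,-0.81,-0.17,-0.12,0,100,-0.81,-0.17,-0.12,0,100,-0.81,-0.17,-0.12,0,100,-0.81,-0.17,-0.12,0,100,-0.81,-0.17,-0.12,0,100,-0.81,-0.17,-0.12,0,100,-0.81,-0.17,-0.12,0,100,-0.81,-0.17,-0.12,0])

```text
time: 8.88
eef_pos: [0.4427, -0.0801, 0.2055]
tcp_rot: [0.642, 0.767, 0.0, 0.0]
contact_force: [0.6, 0.3, -0.1]
opening: 0.998
finger_force: 0.0
```

>>> arm_command(steps=[40,-0.81,-0.17,-0.12,0,40,-0.81,-0.17,-0.12,0,40,-0.59,-0.7,0,0,40,-0.59,-0.7,0,0,40,-0.59,-0.7,0,0,40,-0.59,-0.7,0,0,40,-0.59,-0.7,0,0,40,-0.59,-0.7,0,0])

```text
time: 9.55
eef_pos: [0.3531, -0.2269, 0.2114]
tcp_rot: [0.642, 0.767, -0.0, 0.0]
contact_force: [0.1, 0.3, 0.6]
opening: 0.402
finger_force: 0.0
```

>>> arm_command(steps=[40,0,0,0,-1,40,0,0,0,-1,40,0,0,0,-1,40,0,0,0,-1,40,0,0,0,-1,40,0,0,0,-1,40,0,0,0,-1,40,0,0,0,-1])

```text
time: 10.22
eef_pos: [0.3539, -0.2261, 0.2113]
tcp_rot: [0.29, 0.957, 0.0, -0.0]
contact_force: [-0.1, -0.7, 0.1]
opening: 0.4
finger_force: 0.0
```

>>> arm_command(steps=[40,0,0,0,-1,40,0,0,0,-1,40,0,0,0,-1,40,0,0,0,-0.06,40,0,0,0,0,40,0,0,0,0])

```text
time: 10.72
eef_pos: [0.3538, -0.2261, 0.2113]
tcp_rot: [0.144, 0.99, 0.0, -0.0]
contact_force: [1.4, -0.8, 0.6]
opening: 0.398
finger_force: 0.0
```

```bash
python3 - <<'E'
from h import *
np.set_printoptions(precision=4,suppress=True)
a,b=cam("scene"),cam("side")
print("lever top",tri(a,(241,263),b,(274,245)))
s=ctrl.get_state(); c=cam("wrist"); I=ctrl.read_camera("wrist")[:,:,::-1].copy(); cv2.imwrite("pics/wrist1.png",I)
print(s["eef_pos"],np.degrees(2*np.arctan2(s["tcp_rot"][1],s["tcp_rot"][0])),s["qpos"])
for n,p in dict(grip=(.342,-.2235,.072),bail=(.443,-.252,.1215)).items(): print(n,proj(c,p))
E
```

```text
lever top (array([0.3726, 0.1235, 0.1068]), [array([0.9, 3.2]), array([ 0.3, -3.8])])
[ 0.3538 -0.2261  0.2113] 163.39184541709608 [-0.8112 -0.2925  2.1913 -0.      1.243  -2.0922]
grip [315.9887 219.619 ]
bail [317.8192 359.9277]
```

View pics/wrist1.png

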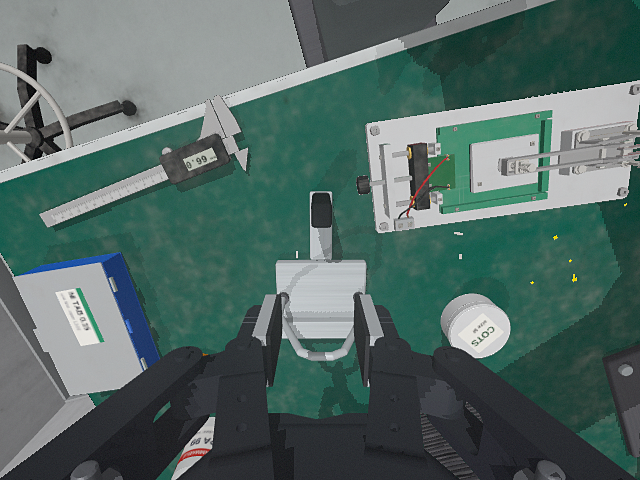

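Wrist view: the grip's dark top is centred at about (321,214) and the slab edge is horizontal at row 261, so the weight is aligned with the tool. The bail's top middle is at about (319,355), between the open fingers in the picture. Nothing stands in the way of the descent.

```bash
python3 - <<'E'
from h import *
np.set_printoptions(precision=4,suppress=True)
c=cam("wrist"); I=cv2.imread("pics/wrist1.png"); s=ctrl.get_state()
g=I[185:235,300:345].max(2)<45
print([(185+i,300+np.where(r)[0].min(),300+np.where(r)[0].max()) for i,r in enumerate(g) if r.any()][::3])
G=plane(c,(321.5,214),.072); B=plane(c,(319,355),.1215)
print(G,B,B-G); th=2*np.arctan2(s["tcp_rot"][1],s["tcp_rot"][0]); x=np.array([np.cos(th),np.sin(th)]); y=np.array([x[1],-x[0]])
d=(G-s["eef_pos"])[:2]; print("tool shift to grip",d@x,d@y, "bail",(B-s["eef_pos"])[:2]@x,(B-s["eef_pos"])[:2]@y)
p=plane(c,(277,261),.014);q=plane(c,(366,261),.014);print("slab",p,q,np.linalg.norm(p-q),np.degrees(np.arctan2(*(q-p)[:2])))
E
```

```text
[(193, np.int64(315), np.int64(326)), (196, np.int64(312), np.int64(329)), (199, np.int64(312), np.int64(329)), (202, np.int64(312), np.int64(330)), (205, np.int64(312), np.int64(331)), (208, np.int64(311), np.int64(331)), (211, np.int64(312), np.int64(331)), (214, np.int64(312), np.int64(331)), (217, np.int64(312), np.int64(331)), (220, np.int64(312), np.int64(331)), (223, np.int64(312), np.int64(331)), (226, np.int64(313), np.int64(330))]
[ 0.3386 -0.2176  0.072 ] [ 0.4388 -0.2497  0.1215] [ 0.1002 -0.0321  0.0495]
tool shift to grip 0.016957798741434806 0.0038197495603470907 bail -0.08819489295812082 0.0016290008876564642
slab [ 0.3868 -0.2809  0.014 ] [ 0.4142 -0.1892  0.014 ] 0.09569597078216666 16.580601393842958
```

>>> arm_command(steps=[40,0.35,0.06,0,0,40,0.33,0.06,0.5,0,40,0,0,1,0,40,0,0,1,0,40,0,0,1,0,40,0,0,1,0,40,0,0,0.5,0,40,0,0,0,0])

```text
time: 11.43
eef_pos: [0.336, -0.2161, 0.0831]
tcp_rot: [0.144, 0.99, 0.002, -0.003]
contact_force: [-0.0, -0.6, -0.1]
opening: 0.398
finger_force: 0.0
```

```bash
python3 - <<'E'
from h import *
np.set_printoptions(precision=4,suppress=True)
s=ctrl.get_state(); c=cam("wrist"); I=ctrl.read_camera("wrist")[:,:,::-1].copy(); cv2.imwrite("pics/wrist2.png",I)
print(s["eef_pos"],s["qpos"],s["contact_force"])
g=I[100:420,270:370].max(2)<45
print([(100+i,270+np.where(r)[0].min(),270+np.where(r)[0].max()) for i,r in enumerate(g) if r.any()][::8])
E
```

```text
[ 0.336  -0.2161  0.0831] [-0.8268 -0.1553  2.3376 -0.0001  0.9668 -2.109 ] [-0.0345 -0.5701 -0.1021]
[(252, np.int64(323), np.int64(324)), (260, np.int64(302), np.int64(328)), (268, np.int64(301), np.int64(329)), (276, np.int64(300), np.int64(330)), (284, np.int64(299), np.int64(330)), (292, np.int64(298), np.int64(331)), (300, np.int64(275), np.int64(360)), (308, np.int64(273), np.int64(362)), (316, np.int64(271), np.int64(364)), (324, np.int64(273), np.int64(354)), (332, np.int64(271), np.int64(281)), (340, np.int64(271), np.int64(280)), (348, np.int64(271), np.int64(364)), (356, np.int64(271), np.int64(358)), (364, np.int64(273), np.int64(275)), (372, np.int64(273), np.int64(361)), (380, np.int64(272), np.int64(369)), (417, np.int64(270), np.int64(272))]
```

View pics/wrist2.png

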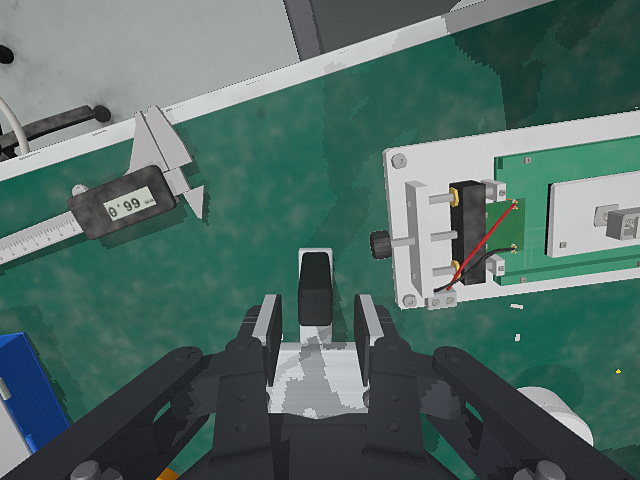

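Wrist view at TCP height 0.083: the grip (x 298–331, top face rows about 283–325) stands between the finger tips (277 and 360), nearly centred. The fingers clear the jig knob at (380,243).

```bash
python3 - <<'E'
from h import *
np.set_printoptions(precision=4,suppress=True)
c=cam("wrist"); s=ctrl.get_state(); th=2*np.arctan2(s["tcp_rot"][1],s["tcp_rot"][0]); x=np.array([np.cos(th),np.sin(th)]); y=np.array([x[1],-x[0]])
for p in((315,325),(315,288),(298,310),(331,310)):
    G=plane(c,p,.072); d=(G-s["eef_pos"])[:2]; print(p,G,d@x,d@y)
E
```

```text
(315, 325) [ 0.3505 -0.2221  0.072 ] -0.014237724576620538 -0.0009320888226241205
(315, 288) [ 0.3302 -0.2161  0.072 ] 0.006863317023165395 -0.0008906807548235175
(298, 310) [ 0.3396 -0.228   0.072 ] -0.005484790041924072 -0.009651830752254837
(331, 310) [ 0.3444 -0.2118  0.072 ] -0.005502761192824338 0.007310296220810947
```

>>> arm_command(steps=[40,-0.15,0,0.4,0,40,0,0,0.5,0,40,0,0,0.5,0,40,0,0,0.5,0,40,0,0,0,0,0,0,0,0,0,0,0,0,0,0,0,0,0,0,0], squeeze=110)

```text
time: 12.15
eef_pos: [0.3426, -0.2202, 0.0404]
tcp_rot: [0.143, 0.99, -0.001, 0.001]
contact_force: [-0.8, 0.4, 2.8]
opening: 0.187
finger_force: 107.6
```

>>> arm_command(steps=[0,0,0,0,0,0,0,0,0,0,0,0,0,0,0,0,0,0,-0.2,0,0,0,0,-0.2,0,0,0,0,-0.4,0,0,0,0,-0.4,0,0,0,0,0,0])

```text
time: 12.82
eef_pos: [0.343, -0.2206, 0.071]
tcp_rot: [0.143, 0.99, -0.001, 0.002]
contact_force: [1.0, -0.7, -1.5]
opening: 0.191
finger_force: 107.3
```

```bash
python3 - <<'E'
from h import *
np.set_printoptions(precision=4,suppress=True)
s=ctrl.get_state(); print(s["eef_pos"],s["tcp_rot"],s["qpos"],s["contact_force"],s["wrist_torque"],s["opening"])
b=cam("side");B=ctrl.read_camera("side")[:,:,::-1];I=ctrl.read_camera("wrist")[:,:,::-1]
cv2.imwrite("pics/lift.png",np.hstack([cv2.resize(B[270:370,240:340],(400,400),interpolation=cv2.INTER_CUBIC),cv2.resize(I,(400,400))]))
E
```

```text
[ 0.343  -0.2206  0.071 ] [ 0.1434  0.9897 -0.0014  0.0017] [-0.8214 -0.1166  2.331   0.      0.9228 -2.1044] [ 0.9701 -0.6713 -1.4673] [0.0678 0.1321 0.0397] 0.19065056729958166
```

View pics/lift.png

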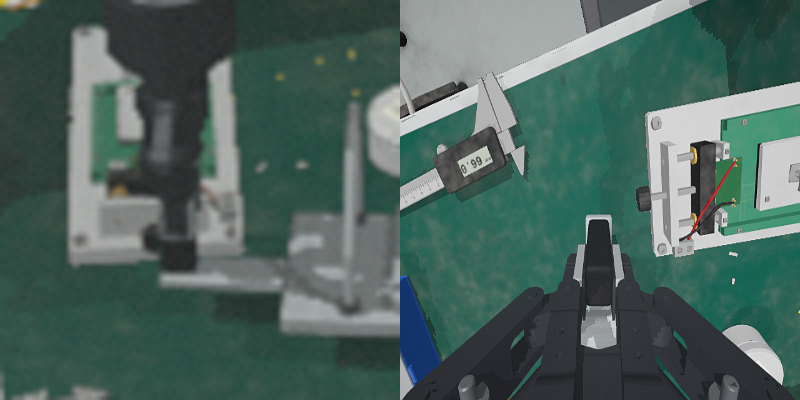

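The weight lifted level: on the left (side view) its slab and bail are clear of the bench, and on the right (wrist view) the grip is centred between the pads. Carry it in close to the robot, then turn it to the stand's axis.

>>> arm_command(steps=[0,0,0,-0.6,0,0,0,0,-0.9,0,0,0,0,-0.9,0,0,0,0,-0.8,0,0,-0.09,0.4,-0.4,0,0,-0.09,0.6,-0.4,0,0,-0.09,0.6,-0.4,0,0,-0.09,0.6,-0.4,0])

```text
time: 13.58
eef_pos: [0.366, -0.1678, 0.1882]
tcp_rot: [0.144, 0.99, 0.001, -0.001]
contact_force: [0.1, -0.6, -1.6]
opening: 0.195
finger_force: 107.5
```

>>> arm_command(steps=[0,-0.09,0.6,0,0,0,-0.09,0.6,0,0,0,-0.09,0.6,0,0,0,-0.09,0.6,0,0,0,0,0.3,0,-0.4,0,0,0,0,-0.8,0,0,0,0,-0.9,0,0,0,0,-0.9])

```text
time: 14.25
eef_pos: [0.3936, -0.1063, 0.1878]
tcp_rot: [-0.01, 1.0, 0.0, -0.001]
contact_force: [0.8, -1.0, -2.1]
opening: 0.192
finger_force: 107.5
```

>>> arm_command(steps=[0,0,0,0,-0.9,0,0,0,0,-0.75,0,0,0,0,0,0,0,0,0,0])

```text
time: 14.58
eef_pos: [0.3936, -0.1068, 0.1881]
tcp_rot: [-0.088, 0.996, 0.0, -0.001]
contact_force: [0.2, -0.1, -1.8]
opening: 0.191
finger_force: 107.5
```

```bash
python3 - <<'E'
from h import *
np.set_printoptions(precision=4,suppress=True)
s=ctrl.get_state(); q=s["tcp_rot"]; print(s["eef_pos"],sl(s["eef_pos"]),q,np.degrees(2*np.arctan2(q[1],q[0]))%360,s["qpos"],s["contact_force"],s["wrist_torque"])
E
```

```text
[ 0.3936 -0.1068  0.1881] [-0.2202 -0.1803] [-0.0881  0.9961  0.0003 -0.0006] 190.10458798984888 [-0.5148 -0.2999  2.2404 -0.0002  1.2023 -2.2619] [ 0.2221 -0.0644 -1.8004] [-0.0372  0.1787 -0.004 ]
```

>>> arm_command(steps=[0,-0.4,0,0,0,0,-0.6,0.2,0,0,0,-0.5,0.5,0,0,0,-0.18,0.7,0,0,0,0,0.8,0,0,0,0,0.8,0,0,0,0,0.8,0,0,0,0,0.8,0,0])

```text
time: 15.25
eef_pos: [0.4146, 0.0145, 0.1884]
tcp_rot: [-0.088, 0.996, 0.0, -0.0]
contact_force: [1.0, -0.3, -1.5]
opening: 0.194
finger_force: 107.5
```

>>> arm_command(steps=[0,0,0.8,0,0,0,0,0.8,0,0,0,0,0.6,0.1,0,0,0,0.3,0.2,0,0,0,0.1,0.2,0,0,0,0,0,0,0,0,0,0,0,0,0,0,0,0])

```text
time: 15.92
eef_pos: [0.4038, 0.0769, 0.1762]
tcp_rot: [-0.088, 0.996, -0.0, -0.0]
contact_force: [-0.1, 0.1, -1.3]
opening: 0.194
finger_force: 107.5
```

```bash
python3 - <<'E'
from h import *
np.set_printoptions(precision=4,suppress=True)
s=ctrl.get_state(); q=s["tcp_rot"]; print(s["time"],s["eef_pos"],sl(s["eef_pos"]),np.degrees(2*np.arctan2(q[1],q[0]))%360,s["contact_force"])
A=ctrl.read_camera("scene")[:,:,::-1];B=ctrl.read_camera("side")[:,:,::-1];I=ctrl.read_camera("wrist")[:,:,::-1]
for n,i in(("scene4",A),("side4",B),("wrist4",I)):cv2.imwrite(f"pics/{n}.png",i)
c=lambda i,x,y:cv2.resize(i[y:y+100,x:x+100],(400,400),interpolation=cv2.INTER_CUBIC)
print(proj(cam("side"),np.r_[P0-U*.07,.25]),proj(cam("scene"),np.r_[P0-U*.07,.25]))
cv2.imwrite("pics/comp4.png",np.hstack([c(A,235,160),c(B,285,160)]))
E
```

```text
15.9167 [0.4038 0.0769 0.1762] [-0.1773 -0.0014] 190.08746064153928 [-0.1132  0.1159 -1.3461]
[321.6773 195.2811] [275.3607 209.7282]
```

View pics/comp4.png

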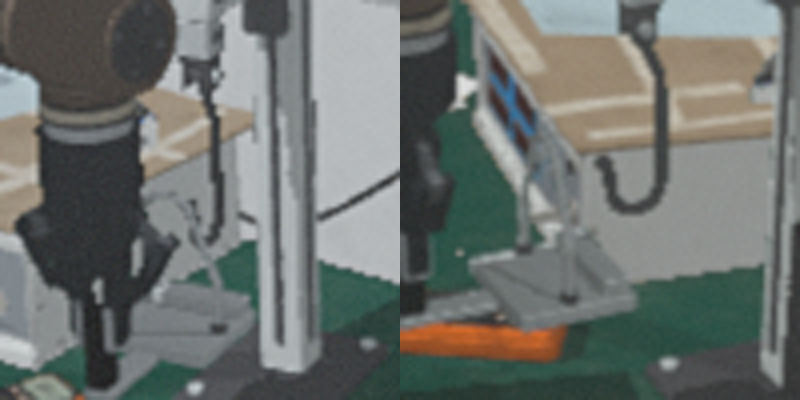

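Side tile (right, 4×): the weight is held level in front of the hook, its near bail foot at (568,300), far foot (525,247) and the hook bowl at (630,208). In the scene tile the near foot is at (217,328). I'll triangulate the feet to get the bail's position.

```bash
python3 - <<'E'
from h import *
np.set_printoptions(precision=4,suppress=True)
a,b=cam("scene"),cam("side"); W=lambda x,y:(235+x/4,160+y/4); V=lambda x,y:(285+(x-400)/4,160+y/4)
X,e=tri(a,W(217,328),b,V(568,300)); print("near foot",X,sl(X),e)
z=X[2]
for n,p in(("near",(568,300)),("far",(525,247))): 
    for zz in (.147,.152): F=plane(b,V(*p),zz); print(n,zz,F,sl(F))
print("scene near",sl(plane(a,W(217,328),.15)))
c=cam("wrist"); s=ctrl.get_state()
I=cv2.imread("pics/wrist4.png")
for n,p in dict(bail=np.r_[P0-U*.075,.257],ball=np.r_[P0-U*.0255,.227]).items(): print(n,proj(c,p))
# hook still?
for p in (bowl(6)): print(*p[:4])
E
```

```text
near foot [0.513  0.0503 0.1498] [-0.0746 -0.0471] [array([0.1, 0.4]), array([ 0. , -0.5])]
near 0.147 [0.5134 0.0524 0.147 ] [-0.0739 -0.0451]
near 0.152 [0.5113 0.0435 0.152 ] [-0.0776 -0.0534]
far 0.147 [0.5016 0.1388 0.147 ] [-0.07    0.0421]
far 0.152 [0.4995 0.1294 0.152 ] [-0.0737  0.0331]
scene near [-0.0727 -0.0457]
bail [321.2019 701.0798]
ball [320.5658 655.2894]
16.07 343.21 208.52 61
16.12 343.21 208.52 61
16.17 343.15 208.48 61
16.22 343.08 208.53 59
16.27 342.95 208.6 58
16.32 342.83 208.59 59
```

>>> arm_command(steps=[0,-0.2,0.06,0,0,0,-0.4,0.06,0,0,0,-0.45,0,0,0,0,-0.45,0,0,0,0,-0.45,0,0,0,0,-0.4,0,0,0,0,-0.3,0,0,0,0,-0.15,0,0,0])

```text
time: 17.03
eef_pos: [0.473, 0.093, 0.1763]
tcp_rot: [-0.089, 0.996, 0.0, 0.0]
contact_force: [0.2, 0.1, -1.5]
opening: 0.19
finger_force: 107.5
```

```bash
python3 - <<'E'
from h import *
np.set_printoptions(precision=4,suppress=True)
s=ctrl.get_state(); print(s["eef_pos"],sl(s["eef_pos"]),s["contact_force"])
for p in (bowl(5)): print(*p)
E
```

```text
[0.473  0.093  0.1763] [-0.1064  0.0021] [ 0.1643  0.1218 -1.4879]
17.03 341.07 208.87 45 [0.2, 0.1, -1.5]
17.08 341.09 208.91 47 [-0.2, -0.4, -1.8]
17.13 341.18 208.67 45 [-0.7, -0.2, -1.2]
17.18 341.08 208.75 53 [0.5, -0.5, -2.0]
17.23 341.22 208.6 50 [-0.7, -0.5, -1.6]
```

>>> arm_command(steps=[0,0,0,0.2,0,0,0,0,0.35,0,0,0,0,0.35,0,0,0,0,0.35,0,0,0,0,0.35,0,0,0,0,0.3,0,0,0,0,0.2,0,0,0,0,0,0])

```text
time: 17.95
eef_pos: [0.4709, 0.0928, 0.122]
tcp_rot: [-0.088, 0.996, 0.0, -0.002]
contact_force: [-0.4, 0.0, -2.6]
opening: 0.194
finger_force: 107.5
```

>>> arm_command(steps=[0,0,0,0.1,0,0,0,0,0.1,0,0,0,0,0.1,0,0,0,0,0,0])

```text
time: 18.28
eef_pos: [0.4718, 0.0928, 0.1161]
tcp_rot: [-0.088, 0.996, 0.0, -0.0]
contact_force: [-0.1, 0.5, -1.8]
opening: 0.194
finger_force: 107.5
```

```bash
python3 - <<'E'
from h import *
np.set_printoptions(precision=4,suppress=True)
f=[]
for i in range(4): ctrl.read_camera("side"); s=ctrl.get_state(); f.append(s["contact_force"])
print(s["eef_pos"],sl(s["eef_pos"]),np.mean(f,0),s["wrist_torque"])
E
```

```text
[0.4722 0.0928 0.1166] [-0.1072  0.002 ] [ 0.1803  0.2607 -1.6523] [-0.0034  0.1628 -0.0368]
```

>>> arm_command(steps=[0,0,0,0.06,0,0,0,0,0.06,0,0,0,0,0,0,0,0,0,0,0])

```text
time: 18.82
eef_pos: [0.4721, 0.0928, 0.1134]
tcp_rot: [-0.088, 0.996, -0.0, 0.0]
contact_force: [0.2, -0.0, -1.3]
opening: 0.192
finger_force: 107.6
```

>>> arm_command(steps=[0,0,0,0.05,0,0,0,0,0.05,0,0,0,0,0,0,0,0,0,0,0])

```text
time: 19.15
eef_pos: [0.4732, 0.0929, 0.112]
tcp_rot: [-0.089, 0.996, -0.0, 0.002]
contact_force: [-0.0, -0.0, 4.6]
opening: 0.194
finger_force: 108.0
```

```bash
python3 - <<'E'
from h import *
np.set_printoptions(precision=4,suppress=True)
f=[];w=[]
for i in range(4): ctrl.read_camera("side"); s=ctrl.get_state(); f.append(s["contact_force"]);w.append(s["wrist_torque"])
print(s["eef_pos"],sl(s["eef_pos"]),np.mean(f,0),np.mean(w,0))
E
```

```text
[0.473  0.0928 0.1117] [-0.1064  0.0019] [-0.0215  0.5681  4.3265] [ 0.1391 -0.4275  0.0313]
```

>>> arm_command(steps=[0,0,0,-0.03,0,0,0,0,0,0,0,0,0,0,0], squeeze=20)

```text
time: 19.6
eef_pos: [0.4724, 0.0928, 0.1119]
tcp_rot: [-0.088, 0.996, -0.0, 0.001]
contact_force: [-0.6, -0.0, 4.8]
opening: 0.194
finger_force: 108.2
```

>>> arm_command(steps=[20,0,0,0,0,21,0,0,0,0,22,0,0,0,0,24,0,0,0,0,27,0,0,0,0,32,0,0,0,0,40,0,0,0,0,50,0,0,0,0])

```text
time: 20.27
eef_pos: [0.4717, 0.0928, 0.1113]
tcp_rot: [-0.088, 0.996, 0.0, -0.0]
contact_force: [-0.3, 0.3, -0.0]
opening: 0.493
finger_force: 0.0
```

```bash
python3 - <<'E'
from h import *
np.set_printoptions(precision=4,suppress=True)
I=[]
for i in range(12): I.append(ctrl.read_camera("side")[:,:,::-1])
s=ctrl.get_state(); print(s["time"],s["eef_pos"],s["contact_force"],s["opening"],s["finger_force"])
A=ctrl.read_camera("scene")[:,:,::-1]; W=ctrl.read_camera("wrist")[:,:,::-1]
for n,i in(("scene5",A),("side5",I[-1]),("wrist5",W)):cv2.imwrite(f"pics/{n}.png",i)
# motion of slab between frames (optical shift of the slab region)
g=[np.float32(cv2.cvtColor(i,cv2.COLOR_BGR2GRAY)) for i in I]
for k in range(1,12): print(np.round(cv2.phaseCorrelate(g[0][225:265,320:370],g[k][225:265,320:370])[0],2),end=' ')
c=lambda i,x,y:cv2.resize(i[y:y+120,x:x+100],(400,480),interpolation=cv2.INTER_CUBIC)
cv2.imwrite("pics/comp5.png",np.hstack([c(A,240,165),c(I[-1],285,155)]))
E
```

```text
20.8667 [0.4719 0.0928 0.1116] [0.8777 0.3623 0.3705] 0.5007860592773002 0.0
[ 0.11 -0.  ] [0.07 0.05] [ 0.06 -0.  ] [0.03 0.18] [-0.17  0.13] [-0.29  0.05] [-0.41  0.02] [-0.4   0.01] [-0.42  0.05] [-0.49  0.06] [-0.41 -0.04]
```

View pics/comp5.png

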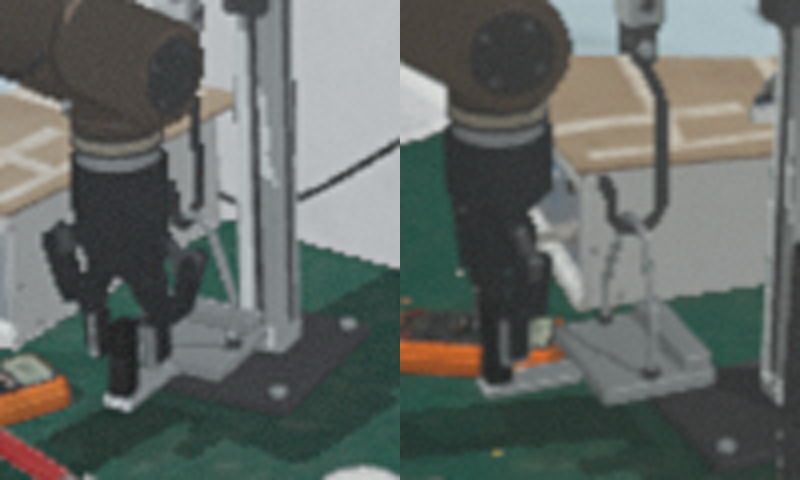

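The weight hangs level with its bail in the hook's bowl (side tile, (632,220)), and the open fingers straddle the grip without touching it (scene tile (120,355)). I'll open further and withdraw straight up.

>>> arm_command(steps=[70,0,0,0,0,75,0,0,0,0,75,0,0,-0.3,0,75,0,0,-0.5,0,75,0,0,-0.7,0,75,0,0,-0.8,0,75,0,0,-0.8,0,75,0,0,-0.5,0])

```text
time: 21.63
eef_pos: [0.4729, 0.0928, 0.2046]
tcp_rot: [-0.089, 0.996, -0.0, 0.002]
contact_force: [1.3, 0.1, 0.4]
opening: 0.748
finger_force: 0.0
```

>>> arm_command(steps=[75,0.3,0,-0.3,0,75,0.5,0,-0.3,0,75,0.5,0,0,0,75,0.4,0,0,0,75,0,0,0,0,75,0,0,0,0,75,0,0,0,0,75,0,0,0,0])

```text
time: 22.3
eef_pos: [0.4306, 0.0853, 0.2168]
tcp_rot: [-0.088, 0.996, 0.0, 0.0]
contact_force: [0.4, 0.2, 0.1]
opening: 0.751
finger_force: 0.0
```

```bash
cat >> h.py <<'E'
def watch(n=16):
    g=[np.float32(cv2.cvtColor(ctrl.read_camera("side"),cv2.COLOR_RGB2GRAY))[205:265,320:370] for i in range(n)]
    for k in g[1:]: print(np.round(cv2.phaseCorrelate(g[0],k)[0],2).tolist(),end=' ')
E
python3 - <<'E'
from h import *
watch()
s=ctrl.get_state(); print(s["time"],s["eef_pos"],s["contact_force"])
# meter, tin, bottle unmoved?
A=ctrl.read_camera("scene")[:,:,::-1].astype(int);Z=cv2.imread("pics/scene0.png").astype(int)
for n,(x,y,w,h) in dict(meter=(212,252,45,25),tin=(318,280,26,24),bottle=(435,275,30,55)).items():
    print(n,np.abs(A-Z)[y:y+h,x:x+w].mean())
E
```

```text
[-0.07, 0.06] [-0.19, 0.06] [-0.39, 0.01] [-0.48, -0.02] [-0.57, -0.01] [-0.67, -0.07] [-0.7, 0.07] [-0.66, 0.03] [-0.66, 0.03] [-0.69, 0.04] [-0.53, -0.02] [-0.53, -0.06] [-0.31, -0.05] [-0.26, 0.06] [-0.17, 0.07] 23.1 [0.43011791 0.08530871 0.21658611] [ 0.0755598   0.35315987 -0.01675737]
meter 11.997333333333334
tin 7.12232905982906
bottle 7.096969696969697
```

```bash
python3 - <<'E'
from h import *
Z=cv2.imread("pics/scene0.png");Y=cv2.imread("pics/side0.png")
for n,z,(x,y,w,h) in(("scene",Z,(205,245,60,40)),("side",Y,(275,225,60,30))):
    A=ctrl.read_camera(n)[:,:,::-1]
    for i in(z,A):
        q=cv2.cvtColor(i[y:y+h,x:x+w],cv2.COLOR_BGR2HSV); r,c=np.nonzero((q[...,0]>5)&(q[...,0]<18)&(q[...,1]>150)); print(n,np.round([c.mean(),r.mean(),len(c)],2))
E
```

```text
scene [ 28.84  23.21 315.  ]
scene [ 28.93  23.17 316.  ]
side [ 28.38  19.64 323.  ]
side [ 23.48  19.14 222.  ]
```

>>> arm_command(steps=[75,0,0,0,0,75,0,0,0,0,75,0,0,0,0,75,0,0,0,0,75,0,0,0,0,75,0,0,0,0,75,0,0,0,0,75,0,0,0,0])

```text
time: 23.92
eef_pos: [0.4301, 0.0853, 0.2166]
tcp_rot: [-0.088, 0.996, 0.0, -0.0]
contact_force: [-0.4, 0.2, 0.4]
opening: 0.747
finger_force: 0.0
```

>>> arm_command(steps=[75,0,0,0,0,75,0,0,0,0,75,0,0,0,0,75,0,0,0,0,75,0,0,0,0,75,0,0,0,0,75,0,0,0,0,75,0,0,0,0])

```text
time: 24.58
eef_pos: [0.4301, 0.0853, 0.2166]
tcp_rot: [-0.088, 0.996, 0.0, 0.0]
contact_force: [-0.6, -0.7, -0.1]
opening: 0.752
finger_force: 0.0
```

>>> arm_command(steps=[75,0,0,0,0,75,0,0,0,0,75,0,0,0,0,75,0,0,0,0,75,0,0,0,0,75,0,0,0,0,75,0,0,0,0,75,0,0,0,0])

```text
time: 25.25
eef_pos: [0.4301, 0.0853, 0.2166]
tcp_rot: [-0.088, 0.996, -0.0, -0.0]
contact_force: [0.3, 0.4, 0.5]
opening: 0.748
finger_force: 0.0
```

```bash
python3 - <<'E'
from h import *
watch(40); print(ctrl.get_state()["time"])
E
```

```text
[-0.19, 0.02] [-0.29, 0.03] [-0.42, 0.0] [-0.51, 0.03] [-0.6, -0.05] [-0.54, 0.04] [-0.56, -0.01] [-0.53, -0.01] [-0.43, 0.01] [-0.35, 0.04] [-0.25, 0.02] [-0.12, 0.05] [0.04, -0.06] [0.14, -0.01] [0.23, -0.01] [0.21, -0.01] [0.19, -0.0] [0.12, 0.0] [0.01, -0.0] [-0.24, 0.03] [-0.33, -0.03] [-0.44, 0.01] [-0.56, -0.01] [-0.53, -0.0] [-0.55, -0.0] [-0.59, -0.02] [-0.53, -0.05] [-0.46, 0.06] [-0.32, 0.04] [-0.29, 0.04] [-0.06, 0.03] [0.03, -0.04] [0.19, -0.03] [0.28, -0.01] [0.24, 0.0] [0.19, -0.0] [0.12, -0.03] [0.02, 0.03] [-0.2, 0.09] 27.25
```

```bash
python3 -c "
from plant import ctrl
print(ctrl.sign_off())"
```

```text
the job is handed in; nothing more can be done
None
```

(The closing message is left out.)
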